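# Tip the mandarins from the heavy steel tub into the catch tray

### The job

Slide the shallow wooden tray square up against the side of the wooden riser, centred below the heavy steel tub. Then rock the tub over on its bottom edge next to the tray (it has a bar handle at its back), without lifting it off the riser or letting it crash over, so that all three mandarins roll into the tray, and rock it back to stand upright on the riser. Leave the tray against the riser with the fruit in it, and do not disturb the mug, the cup or the canister.

Things in the scene. Friction and masses are not known exactly. Their poses are not given: they have to be found in the camera images.
- riser: Fixed block of brown wood on the counter, 200 (x) x 170 (y) x 80 mm high, the stand for the tub. Origin: centre of its underside; z up. The tray belongs against its +y side face (the plane y = +85 mm).
- tub: Open square steel tub, loose on the riser, 140 (x) x 130 (y) x 140 mm high, walls and floor 6 mm, about 1.7 kg (+-25 %) plus fruit. Origin: centre of underside, z up. Its +y wall starts 3 to 10 mm back from the riser's +y edge. Tips towards its own +y; balances near 50 degrees, beyond that it must be held back. Fruit rolls out past 90 degrees, all of it by 108; the rim then clears the tray.
- tub_bar (a point): Middle of the tub's round bar handle, 14 mm thick, straight for 110 mm along the tub's x, a slanted strut at each end. At (0, -87, +180) mm in the tub's frame: 22 mm behind its back (-y) wall, 40 mm above the rim. Pinched from above across the bar, it turns between the fingers as the tub rocks, so the fingers can point down throughout.
- tub_edge (a point): Middle of the tub's lower edge on its +y side, the edge it rocks on, at (0, +65, 0) mm in the tub's frame. 236 mm from the middle of the bar handle.
- tray: Shallow open tray of pale wood, loose on the counter, 240 (x) x 250 (y) x 45 mm high, walls 10 mm thick, 0.7 kg. Origin: centre of underside. Starts on the riser's +y side, its centre 55 to 85 mm short of its place, turned up to 10 degrees. In place its -y wall touches the riser's +y face, axes parallel, its origin 210 mm from the riser's along the riser's y. Its walls can be pinched from above.
- fruit0_center (a point): Centre of a mandarin, a rigid ball 60 mm across, 0.11 kg, lying on the tub's floor. It rolls.
- fruit1_center (a point): Centre of the second mandarin, the same.
- fruit2_center (a point): Centre of the third mandarin, the same.
- mug_a: Bystander: white mug with a handle, 80 mm wide, 75 mm high, standing on the counter beyond the riser (+x side). Origin: centre of its underside.
- cup_b: Bystander: white cup without handle, 90 mm wide, 60 mm high, also beyond the riser. Origin: centre of its underside.
- canister: Bystander: clear canister with a wooden lid, 90 mm wide, 130 mm high, on the counter to the left of the tray. Origin: centre of its underside.

How it is judged:
By the outcome, as a careful person would: the job done as asked, in the order asked, and still so for the second after the job is handed in, with the robot touching nothing.
It also fails if it takes over 72 s, if anything falls off the work surface, if the arm or the gripper's body presses on something with over 40 N, if the wrist force passes 120 N, or if a joint passes its speed limit or range.

### The arm

A 6-joint arm with a two-finger parallel gripper is mounted at the origin on the work surface. World frame = base frame: x ahead of the robot, y to its left, z up, the work surface at z = 0. Lengths are in m, angles in rad, forces in N, time in s.
With the tool pointing down it reaches from about 0.3 to 0.775 m from the base axis. Payload 14.6 kg.
Tool frame: the origin (TCP) lies on the centre line of the jaws, within the pads' length; the fingertips stand 19 mm ahead of it and the grasp point (between the pads) is the TCP; y points along the fingers, x is the direction in which the jaws open and shut, and the axes are right-handed (so a half turn about y gives the same grasp; the last joint's range is limited). The gripper opens to 94 mm and grips with 3 to 60 N. Pads are 16 mm wide; open, the fingers measure 119 mm over their backs; the gripper's body (75 mm by 177 mm) begins 78 mm behind the grasp point.
Start: joints at [-1.263, 0.3, 1.521, -0, 1.321, -0.067], TCP at [0.201, -0.512, 0.224] pointing down, gripper open.
Joint ranges: [-3.03, 3.03], [-0.79, 2.21], [0.23, 2.52], [-1.04, 4.18], [0, 3.07], [-2.55, 2.55]. Speed limits (rad/s): [2.22, 2.22, 2.57, 3.14, 3.14, 3.14].

### API

Orientations are given as [roll, pitch, yaw] about the fixed x, y, z axes, in that order (R = Rz(yaw) Ry(pitch) Rx(roll)).
In Python, from station import get_obs, cams, workorder gives the robot as it stands.
- The arm moves only by the shell command python3 -m handwheel 'ROWS' [FORCE]. ROWS is JSON, a list of rows, each an object of numbers: "fingers": the opening, from -1 (shut) to 1 (fully open); "x", "y", "z": the shift along the tool's x, y, z in m; "spin": the turn about the tool's y in degrees. In form: [{"fingers": .., "x": .., "y": .., "z": .., "spin": ..}, ...]. A call has exactly 10 rows; each row is the pose to reach, as a shift and turn from the pose commanded when the call began, along the tool's axes at that moment; what a row does not reach only later rows make up. A row lasts 1/10 s, in which the tool goes at most 50 mm and 8.59 degrees, less where a joint would pass 70% of its speed; a pose out of reach is approached as far as the arm can. A call with a gripper value outside its range is refused whole. The fingers move at their own pace and stop on an object; FORCE is the grip in N (left out, the last holds). Time passes only in rows, so rows that repeat a pose let the fingers close, or fill a call up. It gives the time, the measured TCP pose, the force and the opening at its end, in the units of the state.
- get_obs(): the state, without advancing time (a new reading comes with each control period).
- cams.camera(name): name is "scene" or "top" or "wrist"; returns (picture, depth): 420x560x3 uint8, red, green, blue; 420x560 float32, m along the optical axis (not along the pixel's ray), 0 where there is no reading.
- cams.get_calibration(name): a dict with "fx", "fy", "cx", "cy" (pixels), "dist" ([k1, k2, p1, p2, k3] as OpenCV has them; the pictures are not rectified), "view" (4x4, takes a point from world to camera coordinates). Camera axes: x right, y down, z forward; pixel columns grow to the right and rows downward; lengths in m; the calibration is good to about 2 mm. A picture is of the moment at which its call begins: read the wrist's pose just before it. get_calibration takes no time and is no camera call; for the wrist camera it gives the pose at the moment of the call.
- workorder.hand_in(): hands the job in, once; it reports no verdict.
The state is a dict: "time_s": time; "qpos": joint angles; "joint_vel": joint speeds; "tau": joint torques, N m; "ee_pos": TCP position; "eef_rot": TCP orientation; "force": force on the tool from outside, world axes, zero at the start; "moment": the same for the moment, N m; "grip_width": finger opening in m.
Only numpy, scipy, OpenCV 4.12 (cv2) and the standard library are available. Lean on these libraries where they do the work, as an engineer would, in place of code of your own. Each camera call takes 0.05 s, during which the arm holds its last target. There are 200 camera calls.

## Working session

There is one attempt and no reset: what is moved stays moved. The work goes in short steps, Python scripts to look and compute and a shell command to move; the robot and the scene stay as the last step left them, time stands still between calls to the robot, and variables do not carry over. Pictures are saved under pics/ and viewed, about 8 in all and at most 12, crops included, and the job is handed in when it is done.

```bash
mkdir -p pics; ls; python3 - <<'E'
from station import get_obs,cams
import cv2,numpy as np
o=get_obs();print({k:np.round(v,3).tolist() for k,v in o.items()})
ims=[]
for n in("scene","top"):
    p,d=cams.camera(n);np.savez(f"{n}.npz",p=p,d=d,);c=cams.get_calibration(n);print(n,{k:np.round(v,3).tolist() for k,v in c.items()},(d>0).mean())
    cv2.imwrite(f"pics/{n}1.png",p[:,:,::-1])
E
```

```text
pics
{'time_s': 0.0, 'qpos': [-1.263, 0.3, 1.522, 0.0, 1.321, -0.067], 'joint_vel': [-0.001, 0.003, 0.0, -0.001, 0.0, 0.002], 'tau': [0.001, -53.18, -35.274, 0.071, 0.024, -0.0], 'ee_pos': [0.201, -0.512, 0.224], 'eef_rot': [-1.571, 0.001, -1.196], 'force': [0.664, 0.02, -1.673], 'moment': [-0.015, -0.024, 0.023], 'grip_width': 0.094}
scene {'fx': 502.14, 'fy': 502.14, 'cx': 269.587, 'cy': 206.269, 'dist': [-0.175, 0.0, 0.0, 0.0, 0.0], 'view': [[-0.698, 0.716, -0.019, 0.319], [0.481, 0.449, -0.753, -0.214], [-0.531, -0.534, -0.658, 1.742], [0.0, 0.0, 0.0, 1.0]]} 0.9960586734693877
top {'fx': 546.74, 'fy': 546.74, 'cx': 274.123, 'cy': 203.973, 'dist': [-0.022, 0.0, 0.0, 0.0, 0.0], 'view': [[-0.018, -1.0, -0.024, 0.154], [-0.987, 0.022, -0.161, 0.585], [0.161, 0.021, -0.987, 1.578], [0.0, 0.0, 0.0, 1.0]]} 0.9960204081632653
```

View pics/scene1.png

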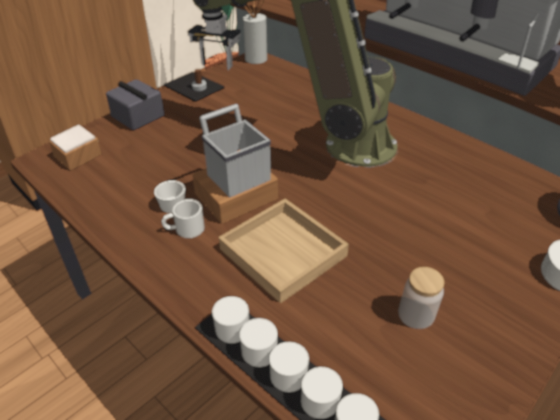

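View pics/top1.png

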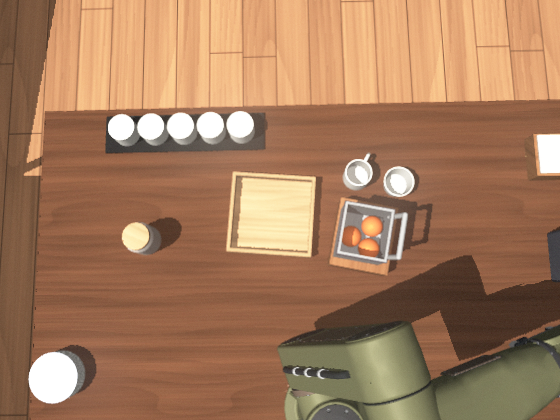

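The top view shows the tray at about (272,214), the riser and tub with three mandarins at about (365,235), the bar at (402,235) on the right (-y), the mug at (358,174), the cup at (399,181) and the canister at (140,237). The scene view agrees with this.

```bash
cat > h.py <<'E'
import numpy as np,cv2
from station import get_obs,cams
def cloud(d,c):
    h,w=d.shape;u,v=np.meshgrid(np.arange(w,dtype=np.float32),np.arange(h,dtype=np.float32))
    K=np.array([[c['fx'],0,c['cx']],[0,c['fy'],c['cy']],[0,0,1.]])
    n=cv2.undistortPoints(np.stack([u.ravel(),v.ravel()],1)[:,None],K,np.array(c['dist'],float))[:,0].reshape(h,w,2)
    P=np.dstack([n[...,0]*d,n[...,1]*d,d]);V=np.array(c['view'])
    return (P-V[:3,3])@V[:3,:3]
def look(n):
    c=cams.get_calibration(n);p,d=cams.camera(n);P=cloud(d,c);P[d==0]=np.nan;return p,d,P,c
def rect(P,m):
    q=P[m][:,:2];r=cv2.minAreaRect((q*1000).astype(np.float32));return np.round(r[0],1),np.round(r[1],1),round(r[2],2),int(m.sum())
E
python3 - <<'E'
from h import *
for n in("top","scene"):
    z=np.load(n+".npz");c=cams.get_calibration(n);P=cloud(z['d'],c);np.save(n+"P.npy",P);Z=P[...,2];x,y=P[...,0],P[...,1]
    print(n,"table z",np.nanmedian(Z[(x>.35)&(x<.6)&(y>.25)&(y<.3)]))
    reg=lambda a,b,e,f:(x>a)&(x<b)&(y>e)&(y<f)
    box=reg(.3,.75,-.4,.5)
    lab=lambda m:cv2.connectedComponentsWithStats(m.astype(np.uint8))
    for nm,lo,hi in(("tray",.036,.055),("riser",.07,.09),("rim",.205,.232),("bar",.245,.275),("lids",.12,.14),("mugs",.055,.085)):
        m=box&(Z>lo)&(Z<hi);k,l,s,ce=lab(m)
        for i in range(1,k):
            if s[i,4]>25: print(nm,rect(P,l==i),"z",round(float(np.median(Z[l==i])),4),"pix",np.round(ce[i]))
E
```

```text
top table z 0.004864118170032205
tray (array([ 658.9, -237.6]), array([77.6, 51.9]), 47.49, 100) z 0.0453 pix [402. 176.]
tray (array([562.8, 151.6]), array([250.9, 241.8]), 84.75, 1162) z 0.0456 pix [271. 213.]
tray (array([645.4, -96.2]), array([61.6, 15.6]), 67.23, 32) z 0.0455 pix [353. 184.]
tray (array([492.3, 493. ]), array([11.2, 55.9]), 88.5, 33) z 0.0469 pix [157. 240.]
riser (array([ 672.9, -109.9]), array([77.3, 75.5]), 85.95, 111) z 0.0749 pix [358. 172.]
riser (array([ 487.6, -114.8]), array([168.5, 201.4]), 77.86, 857) z 0.0802 pix [357. 247.]
riser (array([ 511.2, -113. ]), array([110.3,  73. ]), 75.49, 313) z 0.0857 pix [359. 224.]
riser (array([ 482.5, -194.9]), array([  8.8, 101.7]), 77.33, 94) z 0.0809 pix [392. 236.]
riser (array([493.7, 493.6]), array([11.6, 57.8]), 89.26, 29) z 0.0807 pix [154. 237.]
riser (array([449.9, -73.1]), array([55.1, 24.8]), 78.82, 103) z 0.0853 pix [349. 248.]
rim (array([ 483.4, -104.8]), array([143. , 146.3]), 78.04, 744) z 0.2193 pix [366. 231.]
bar (array([ 466. , -181.8]), array([ 18.4, 123.6]), 77.89, 297) z 0.2655 pix [401. 236
[... 1212 characters left out ...]
77.6, -107. ]), array([82.6, 75.9]), 49.56, 140) z 0.0737 pix [187. 209.]
rim (array([ 484.9, -103.5]), array([149.8, 149.2]), 77.78, 876) z 0.2169 pix [235. 140.]
bar (array([ 470.3, -181.7]), array([ 21. , 122.7]), 79.64, 201) z 0.2621 pix [219. 113.]
lids (array([ 443.6, -149.9]), array([19.9, 72.4]), 73.14, 80) z 0.1344 pix [235. 150.]
lids (array([526.4, -73.3]), array([101.2, 190.4]), 35.03, 359) z 0.1296 pix [239. 174.]
mugs (array([ 490.3, -114.1]), array([175.9, 203.9]), 77.86, 1209) z 0.0779 pix [228. 190.]
mugs (array([ 650.4, -227.6]), array([94. , 88.2]), 79.46, 144) z 0.0589 pix [169. 190.]
mugs (array([ 680.8, -115.3]), array([81.5, 97.1]), 25.89, 379) z 0.0666 pix [185. 212.]
```

```bash
cat >> h.py <<'E'
from scipy.spatial.transform import Rotation as R
def shift(t,yawdeg=None):
    o=get_obs();r=R.from_euler('xyz',o['eef_rot']);s=r.inv().apply(np.array(t)-o['ee_pos'])
    y=np.degrees(o['eef_rot'][2]); return dict(xyz=np.round(s,4).tolist(),spin=None if yawdeg is None else round((y-yawdeg+180)%360-180,1))
RC=np.array([.488,-.1148]);a=np.radians(-12.1);RX=np.array([np.cos(a),np.sin(a)]);RY=np.array([-np.sin(a),np.cos(a)])
E
python3 - <<'E'
from h import *
print(shift([.574,.271,.36],-95.2))
E
```

```text
{'xyz': [-0.592, -0.1354, 0.6334], 'spin': np.float64(26.7)}
```

```bash
python3 -m handwheel '[{"fingers":1,"x":0,"y":-0.05,"z":0,"spin":0},{"fingers":1,"x":0,"y":-0.1,"z":0,"spin":3},{"fingers":1,"x":-0.02,"y":-0.14,"z":0.02,"spin":6},{"fingers":1,"x":-0.05,"y":-0.17,"z":0.05,"spin":9},{"fingers":1,"x":-0.08,"y":-0.17,"z":0.08,"spin":12},{"fingers":1,"x":-0.115,"y":-0.17,"z":0.115,"spin":15},{"fingers":1,"x":-0.15,"y":-0.17,"z":0.15,"spin":18},{"fingers":1,"x":-0.185,"y":-0.17,"z":0.185,"spin":21},{"fingers":1,"x":-0.22,"y":-0.17,"z":0.22,"spin":24},{"fingers":1,"x":-0.255,"y":-0.17,"z":0.255,"spin":26.7}]' 15; python3 -c "
from h import *
print(shift([.574,.271,.2],-95.2))"
```

```text
time_s: 1.1
ee_pos: [0.3454, -0.1792, 0.3944]
eef_rot: [-1.571, 0.0, -1.665]
force: [1.3, -0.6, 0.2]
grip_width: 0.0938
{'xyz': [-0.4696, 0.1944, 0.1854], 'spin': np.float64(-0.2)}
```

```bash
python3 -m handwheel '[{"fingers":1,"x":-0.045,"y":0,"z":0.018,"spin":0},{"fingers":1,"x":-0.09,"y":0,"z":0.036,"spin":0},{"fingers":1,"x":-0.135,"y":0,"z":0.054,"spin":0},{"fingers":1,"x":-0.18,"y":0,"z":0.072,"spin":0},{"fingers":1,"x":-0.225,"y":0,"z":0.09,"spin":0},{"fingers":1,"x":-0.27,"y":0,"z":0.108,"spin":0},{"fingers":1,"x":-0.31,"y":0.01,"z":0.124,"spin":0},{"fingers":1,"x":-0.35,"y":0.03,"z":0.14,"spin":0},{"fingers":1,"x":-0.39,"y":0.05,"z":0.155,"spin":0},{"fingers":1,"x":-0.43,"y":0.07,"z":0.17,"spin":0}]'; python3 - <<'E'
from h import *
print(get_obs()['qpos'])
p,d,P,c=look("wrist");cv2.imwrite("pics/w1.png",p[:,:,::-1]);Z=P[...,2]
m=(Z>.036)&(Z<.055)&(P[...,1]>.0);k,l,s,ce=cv2.connectedComponentsWithStats(m.astype(np.uint8))
for i in range(1,k):
    if s[i,4]>200:print(rect(P,l==i))
print(shift([.574,.271,.2],-95.2))
E
```

```text
time_s: 2.1
ee_pos: [0.5541, 0.2333, 0.3232]
eef_rot: [-1.571, -0.0, -1.662]
force: [1.2, -0.8, 0.7]
grip_width: 0.0939
[ 3.37674163e-01  3.68661046e-01  1.20468531e+00 -3.42231724e-06
  1.56881186e+00  1.99948913e+00]
(array([794.4, 500.8]), array([ 9.3, 47.7]), 14.72, 272)
(array([561.8, 151.4]), array([251.7, 241.3]), 84.99, 6074)
(array([501.6, 508.6]), array([89. , 39.8]), 19.0, 452)
{'xyz': [-0.0353, 0.1176, 0.0171], 'spin': np.float64(0.1)}
```

View pics/w1.png

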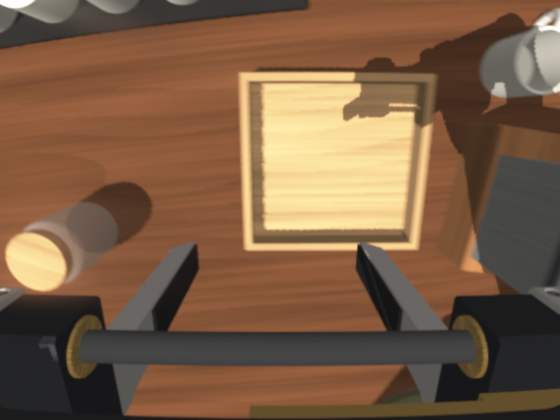

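The wrist view shows the tray square at (340,160), with the canister clear at (40,260). The tray is at (0.562,0.151), so I go down on its +y wall.

```bash
python3 -m handwheel '[{"fingers":1,"x":-0.02,"y":0.04,"z":0.007,"spin":0},{"fingers":1,"x":-0.039,"y":0.08,"z":0.0145,"spin":0},{"fingers":1,"x":-0.039,"y":0.125,"z":0.0145,"spin":0},{"fingers":1,"x":-0.039,"y":0.17,"z":0.0145,"spin":0},{"fingers":1,"x":-0.039,"y":0.21,"z":0.0145,"spin":0},{"fingers":1,"x":-0.039,"y":0.245,"z":0.0145,"spin":0},{"fingers":0.3,"x":-0.039,"y":0.27,"z":0.0145,"spin":0},{"fingers":-0.3,"x":-0.039,"y":0.285,"z":0.0145,"spin":0},{"fingers":-1,"x":-0.039,"y":0.286,"z":0.0145,"spin":0},{"fingers":-1,"x":-0.039,"y":0.286,"z":0.0145,"spin":0}]' 25; python3 -m handwheel '[{"fingers":-1,"x":0,"y":0,"z":0,"spin":0},{"fingers":-1,"x":0,"y":0,"z":0,"spin":0},{"fingers":-1,"x":0,"y":0,"z":0,"spin":0},{"fingers":-1,"x":0,"y":0,"z":0,"spin":0},{"fingers":-1,"x":0,"y":0,"z":0,"spin":0},{"fingers":-1,"x":0,"y":0,"z":0,"spin":0},{"fingers":-1,"x":0,"y":0,"z":0,"spin":0},{"fingers":-1,"x":0,"y":0,"z":0,"spin":0},{"fingers":-1,"x":0,"y":0,"z":0,"spin":0},{"fingers":-1,"x":0,"y":0,"z":0,"spin":0}]'
python3 - <<'E'
from h import *
o=get_obs();print(shift([0,0,0],-102.1)['spin'])
for xo in(-.003,):
  for dy in (.005,-.002):
    t=RC+xo*RX+(.330+dy)*RY;print(t,shift([*t,o['ee_pos'][2]]))
E
```

```text
time_s: 3.15
ee_pos: [0.5721, 0.2692, 0.0393]
eef_rot: [-1.57, 0.0, -1.662]
force: [-0.4, -1.1, 0.0]
grip_width: 0.0657
time_s: 4.15
ee_pos: [0.5718, 0.2693, 0.0385]
eef_rot: [-1.571, 0.0, -1.662]
force: [0.7, 4.5, -1.2]
grip_width: 0.0099
6.9
[0.55528887 0.21338624] {'xyz': [0.0572, -0.0, -0.0113], 'spin': None}
[0.55382154 0.20654176] {'xyz': [0.0641, -0.0, -0.0121], 'spin': None}
```

```bash
python3 -m handwheel '[{"fingers":-1,"x":0.004,"y":0,"z":-0.001,"spin":0.5},{"fingers":-1,"x":0.011,"y":0,"z":-0.002,"spin":1.3},{"fingers":-1,"x":0.018,"y":0,"z":-0.0035,"spin":2.2},{"fingers":-1,"x":0.025,"y":0,"z":-0.005,"spin":3.1},{"fingers":-1,"x":0.032,"y":0,"z":-0.0065,"spin":4},{"fingers":-1,"x":0.039,"y":0,"z":-0.008,"spin":4.9},{"fingers":-1,"x":0.046,"y":0,"z":-0.0095,"spin":5.8},{"fingers":-1,"x":0.053,"y":0,"z":-0.0105,"spin":6.5},{"fingers":-1,"x":0.057,"y":0,"z":-0.0115,"spin":6.9},{"fingers":-1,"x":0.057,"y":0,"z":-0.0115,"spin":6.9}]' 40
python3 - <<'E'
from h import *
p,d,P,c=look("top");cv2.imwrite("pics/t2.png",p[:,:,::-1]);Z=P[...,2]
m=(Z>.036)&(Z<.055)&(P[...,1]>-.05)&(P[...,1]<.4)&(P[...,0]>.35)
k,l,s,ce=cv2.connectedComponentsWithStats(m.astype(np.uint8))
for i in range(1,k):
    if s[i,4]>100:print(rect(P,l==i))
E
```

```text
time_s: 5.15
ee_pos: [0.5549, 0.2123, 0.0385]
eef_rot: [-1.571, -0.001, -1.783]
force: [-1.1, -6.5, 2.1]
grip_width: 0.0099
(array([531.3,  94.7]), array([250.2, 241.4]), 78.14, 685)
```

View pics/t2.png

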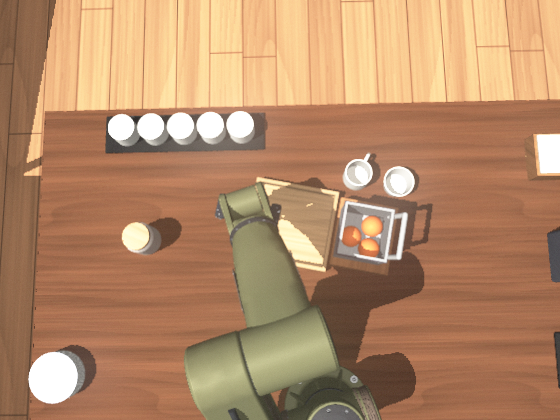

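The tray is parallel to the riser and about 4 mm short of it. I push gently to contact.

```bash
python3 -m handwheel '[{"fingers":-1,"x":0.001,"y":0,"z":0,"spin":0.1},{"fingers":-1,"x":0.002,"y":0,"z":0,"spin":0.1},{"fingers":-1,"x":0.003,"y":0,"z":0,"spin":0.1},{"fingers":-1,"x":0.0035,"y":0,"z":0,"spin":0.1},{"fingers":-1,"x":0.004,"y":0,"z":0,"spin":0.1},{"fingers":-1,"x":0.0045,"y":0,"z":0,"spin":0.1},{"fingers":-1,"x":0.005,"y":0,"z":0,"spin":0.1},{"fingers":-1,"x":0.005,"y":0,"z":0,"spin":0.1},{"fingers":-1,"x":0.005,"y":0,"z":0,"spin":0.1},{"fingers":-1,"x":0.005,"y":0,"z":0,"spin":0.1}]' 40
python3 -c "
from h import *
o=get_obs();print(o['ee_pos'],o['force'],o['moment'])"
```

```text
time_s: 6.2
ee_pos: [0.554, 0.2084, 0.0385]
eef_rot: [-1.571, -0.0, -1.784]
force: [1.8, 3.0, -0.8]
grip_width: 0.0098
[0.55400978 0.20844955 0.0384759 ] [ 1.84192332  2.98112287 -0.79165749] [ 0.71117174 -0.14589182  0.04471421]
```

```bash
python3 -m handwheel '[{"fingers":-1,"x":0.0005,"y":0,"z":0,"spin":0},{"fingers":-1,"x":0.001,"y":0,"z":0,"spin":0},{"fingers":-1,"x":0.0015,"y":0,"z":0,"spin":0},{"fingers":-1,"x":0.002,"y":0,"z":0,"spin":0},{"fingers":-1,"x":0.0025,"y":0,"z":0,"spin":0},{"fingers":-1,"x":0.003,"y":0,"z":0,"spin":0},{"fingers":-1,"x":0.003,"y":0,"z":0,"spin":0},{"fingers":-1,"x":0.003,"y":0,"z":0,"spin":0},{"fingers":-1,"x":0.003,"y":0,"z":0,"spin":0},{"fingers":-1,"x":0.003,"y":0,"z":0,"spin":0}]' 40
python3 -c "
from h import *
o=get_obs();print(o['ee_pos'],o['force'],o['moment'])"
```

```text
time_s: 7.2
ee_pos: [0.5537, 0.207, 0.0386]
eef_rot: [-1.57, 0.003, -1.784]
force: [4.2, 16.6, -3.6]
grip_width: 0.0095
[0.55369417 0.20704466 0.03862671] [ 4.18874148 16.63761281 -3.60064122] [ 2.9059828  -0.59766964  0.04154573]
```

```bash
python3 -m handwheel '[{"fingers":-0.4,"x":-0.002,"y":0,"z":0,"spin":0},{"fingers":-0.4,"x":-0.002,"y":0,"z":0,"spin":0},{"fingers":-0.4,"x":-0.002,"y":0,"z":0,"spin":0},{"fingers":-0.4,"x":-0.002,"y":-0.02,"z":0,"spin":0},{"fingers":0.4,"x":-0.002,"y":-0.06,"z":0,"spin":0},{"fingers":1,"x":-0.002,"y":-0.11,"z":0,"spin":0},{"fingers":1,"x":-0.002,"y":-0.16,"z":0,"spin":0},{"fingers":1,"x":-0.002,"y":-0.21,"z":0,"spin":0},{"fingers":1,"x":-0.002,"y":-0.26,"z":0,"spin":0},{"fingers":1,"x":-0.002,"y":-0.31,"z":0,"spin":0}]' 40
python3 -c "
from h import *
print(shift([.468,-.1815,.37],-102.1))"
```

```text
time_s: 8.2
ee_pos: [0.5533, 0.2069, 0.3507]
eef_rot: [-1.571, -0.0, -1.785]
force: [-0.5, 0.5, -0.2]
grip_width: 0.0727
{'xyz': [0.3977, -0.0192, -0.0009], 'spin': np.float64(-0.2)}
```

```bash
python3 -m handwheel '[{"fingers":1,"x":0.03,"y":-0.02,"z":0,"spin":0},{"fingers":1,"x":0.07,"y":-0.05,"z":0,"spin":0},{"fingers":1,"x":0.115,"y":-0.05,"z":0,"spin":0},{"fingers":1,"x":0.16,"y":-0.05,"z":0,"spin":0},{"fingers":1,"x":0.205,"y":-0.05,"z":0,"spin":0},{"fingers":1,"x":0.25,"y":-0.05,"z":0,"spin":0},{"fingers":1,"x":0.295,"y":-0.05,"z":0,"spin":0},{"fingers":1,"x":0.34,"y":-0.05,"z":0,"spin":0},{"fingers":1,"x":0.38,"y":-0.05,"z":0,"spin":0},{"fingers":1,"x":0.397,"y":-0.05,"z":0,"spin":0}]' 40
python3 - <<'E'
from h import *
p,d,P,c=look("wrist");cv2.imwrite("pics/w3.png",p[:,:,::-1]);Z=P[...,2];np.save("w3P.npy",P)
m0=(P[...,0]>.38)&(P[...,0]<.6)&(P[...,1]<-.02)&(P[...,1]>-.25)
for nm,lo,hi in(("bar",.245,.275),("rim",.212,.228)):
  m=m0&(Z>lo)&(Z<hi);k,l,s,ce=cv2.connectedComponentsWithStats(m.astype(np.uint8))
  for i in range(1,k):
    if s[i,4]>200:print(nm,rect(P,l==i),np.median(Z[l==i]),ce[i].round())
p,d,P,c=look("top");Z=P[...,2]
m=(Z>.036)&(Z<.055)&(P[...,1]>-.05)&(P[...,1]<.3)&(P[...,0]>.35)
k,l,s,ce=cv2.connectedComponentsWithStats(m.astype(np.uint8))
for i in range(1,k):
    if s[i,4]>100:print("tray",rect(P,l==i))
E
```

```text
time_s: 9.2
ee_pos: [0.4685, -0.1835, 0.3983]
eef_rot: [-1.571, -0.001, -1.787]
force: [0.1, 0.6, -0.7]
grip_width: 0.0939
bar (array([ 467.9, -183.1]), array([ 19.4, 122.8]), 78.06, 1991) 0.26642759062103605 [279. 201.]
rim (array([ 482.7, -106.5]), array([146.7, 145.8]), 78.41, 4157) 0.220210737292768 [199. 188.]
tray (array([528.9,  87.3]), array([255.3, 241.2]), 77.97, 1148)
```

View pics/w3.png

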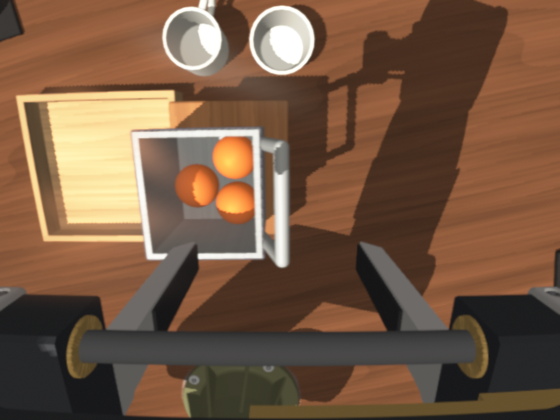

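The wrist view shows the bar running from (281,145) to (282,262), which puts it at (0.468,-0.183). It is level with the TCP, and the three mandarins are at about (225,180). I go down and grasp the bar.

```bash
python3 -m handwheel '[{"fingers":1,"x":0,"y":0.03,"z":0,"spin":-0.4},{"fingers":1,"x":0,"y":0.06,"z":0,"spin":-0.4},{"fingers":1,"x":0,"y":0.09,"z":0,"spin":-0.4},{"fingers":1,"x":0,"y":0.115,"z":0,"spin":-0.4},{"fingers":0.5,"x":0,"y":0.13,"z":0,"spin":-0.4},{"fingers":0,"x":0,"y":0.138,"z":0,"spin":-0.4},{"fingers":-0.3,"x":0,"y":0.138,"z":0,"spin":-0.4},{"fingers":-0.4,"x":0,"y":0.138,"z":0,"spin":-0.4},{"fingers":-0.5,"x":0,"y":0.138,"z":0,"spin":-0.4},{"fingers":-0.6,"x":0,"y":0.138,"z":0,"spin":-0.4}]' 30
python3 -m handwheel '[{"fingers":-0.65,"x":0,"y":0,"z":0,"spin":0},{"fingers":-0.7,"x":0,"y":0,"z":0,"spin":0},{"fingers":-0.8,"x":0,"y":0,"z":0,"spin":0},{"fingers":-1,"x":0,"y":0,"z":0,"spin":0},{"fingers":-1,"x":0,"y":0,"z":0,"spin":0},{"fingers":-1,"x":0,"y":0,"z":0,"spin":0},{"fingers":-1,"x":0,"y":0,"z":0,"spin":0},{"fingers":-1,"x":0,"y":0,"z":0,"spin":0},{"fingers":-1,"x":0,"y":0,"z":0,"spin":0},{"fingers":-1,"x":0,"y":0,"z":0,"spin":0}]' 50
python3 - <<'E'
from h import *
print(get_obs()['ee_pos'],get_obs()['force'])
f=lambda t:np.array([-(235.6*np.cos(np.radians(130.18-t))+152),180-235.6*np.sin(np.radians(130.18-t))])
for a in range(0,110,20):
    print(a,[tuple(np.round(f(t)-f(a),1).tolist()) for t in range(a+2,a+21,2)])
E
```

```text
time_s: 10.3
ee_pos: [0.4699, -0.1805, 0.2611]
eef_rot: [-1.57, -0.0, -1.777]
force: [-0.0, 0.5, 0.8]
grip_width: 0.0496
time_s: 11.3
ee_pos: [0.4696, -0.1836, 0.2629]
eef_rot: [-1.567, -0.007, -1.779]
force: [-8.5, -20.2, 17.4]
grip_width: 0.0123
[ 0.46964975 -0.18362332  0.26293937] [ -8.52267611 -20.16291852  17.40126393]
0 [(-6.4, -5.2), (-12.9, -10.2), (-19.6, -14.9), (-26.5, -19.4), (-33.6, -23.7), (-40.7, -27.7), (-48.1, -31.4), (-55.5, -34.9), (-63.1, -38.2), (-70.7, -41.1)]
20 [(-7.8, -2.7), (-15.6, -5.1), (-23.6, -7.3), (-31.6, -9.2), (-39.6, -10.8), (-47.8, -12.1), (-55.9, -13.1), (-64.1, -13.8), (-72.3, -14.3), (-80.5, -14.5)]
40 [(-8.2, 0.1), (-16.4, 0.5), (-24.6, 1.2), (-32.8, 2.2), (-40.9, 3.5), (-49.0, 5.0), (-57.0, 6.8), (-65.0, 8.9), (-72.8, 11.3), (-80.6, 14.0)]
60 [(-7.7, 2.9), (-15.3, 6.1), (-22.7, 9.6), (-30.1, 13.3), (-37.3, 17.2), (-44.3, 21.5), (-51.2, 25.9), (-58.0, 30.6), (-64.6, 35.5), (-71.0, 40.7)]
80 [(-6.2, 5.4), (-12.3, 11.0), (-18.1, 16.8), (-23.7, 22.8), (-29.1, 28.9), (-34.3, 35.3), (-39.3, 41.9), (-44.0, 48.6), (-48.5, 55.5), (-52.8, 62.5)]
100 [(-4.0, 7.2), (-7.8, 14.5), (-11.3, 21.9), (-14.5, 29.5), (-17.5, 37.2), (-20.2, 44.9), (-22.6, 52.8), (-24.8, 60.7), (-26.6, 68.7), (-28.2, 76.8)]
```

The bar sat about 3 mm further back than the commanded position, so the grip is strained. I relax that first.

```bash
python3 -m handwheel '[{"fingers":-1,"x":0.0005,"y":0,"z":0,"spin":0},{"fingers":-1,"x":0.001,"y":0,"z":0,"spin":0},{"fingers":-1,"x":0.0015,"y":0,"z":0,"spin":0},{"fingers":-1,"x":0.002,"y":0,"z":0,"spin":0},{"fingers":-1,"x":0.0025,"y":0,"z":0,"spin":0},{"fingers":-1,"x":0.003,"y":0,"z":0,"spin":0},{"fingers":-1,"x":0.003,"y":0,"z":0,"spin":0},{"fingers":-1,"x":0.003,"y":0,"z":0,"spin":0},{"fingers":-1,"x":0.003,"y":0,"z":0,"spin":0},{"fingers":-1,"x":0.003,"y":0,"z":0,"spin":0}]' 50
python3 -c "
from h import *
o=get_obs();print(o['ee_pos'],o['force'],o['moment'])"
```

```text
time_s: 12.3
ee_pos: [0.4691, -0.1854, 0.2616]
eef_rot: [-1.569, -0.004, -1.778]
force: [-3.7, -12.9, 6.8]
grip_width: 0.0131
[ 0.46911004 -0.18535411  0.26161195] [ -3.70379194 -12.90644555   6.80007033] [-2.34314842  0.69981467 -0.02480579]
```

```bash
python3 -m handwheel '[{"fingers":-1,"x":0.0005,"y":0,"z":0,"spin":0},{"fingers":-1,"x":0.001,"y":0,"z":0,"spin":0},{"fingers":-1,"x":0.0015,"y":0,"z":0,"spin":0},{"fingers":-1,"x":0.002,"y":0,"z":0,"spin":0},{"fingers":-1,"x":0.0025,"y":0,"z":0,"spin":0},{"fingers":-1,"x":0.003,"y":0,"z":0,"spin":0},{"fingers":-1,"x":0.003,"y":0,"z":0,"spin":0},{"fingers":-1,"x":0.003,"y":0,"z":0,"spin":0},{"fingers":-1,"x":0.003,"y":0,"z":0,"spin":0},{"fingers":-1,"x":0.003,"y":0,"z":0,"spin":0}]' 50
python3 -c "
from h import *
o=get_obs();print(o['ee_pos'],o['force'],o['moment'])
p,d,P,c=look('scene');cv2.imwrite('pics/s3.png',cv2.resize(p[60:270,120:400,::-1],None,fx=2.5,fy=2.5,interpolation=3))"
```

```text
time_s: 13.3
ee_pos: [0.4686, -0.1869, 0.2604]
eef_rot: [-1.57, -0.001, -1.778]
force: [1.7, -4.8, -2.5]
grip_width: 0.0125
[ 0.4686062  -0.18685457  0.2604304 ] [ 1.6659399  -4.76296253 -2.52785809] [-0.9591926  -0.32762767 -0.04862254]
```

View pics/s3.png

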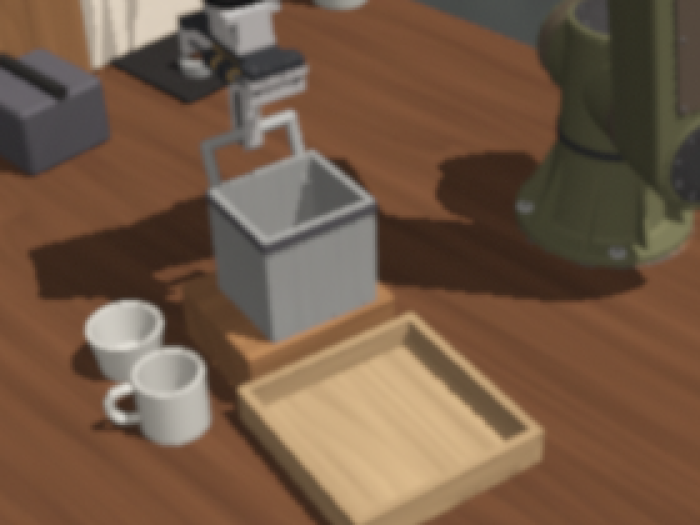

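The tub stands upright, the bar is gripped at (250,125), and the tray lies flush against the riser. I start the arc, with x and y as in the table.

```bash
python3 -m handwheel '[{"fingers":-1,"x":-0.0064,"y":-0.0052,"z":0,"spin":0},{"fingers":-1,"x":-0.0129,"y":-0.0102,"z":0,"spin":0},{"fingers":-1,"x":-0.0196,"y":-0.0149,"z":0,"spin":0},{"fingers":-1,"x":-0.0265,"y":-0.0194,"z":0,"spin":0},{"fingers":-1,"x":-0.0336,"y":-0.0237,"z":0,"spin":0},{"fingers":-1,"x":-0.0407,"y":-0.0277,"z":0,"spin":0},{"fingers":-1,"x":-0.0481,"y":-0.0314,"z":0,"spin":0},{"fingers":-1,"x":-0.0555,"y":-0.0349,"z":0,"spin":0},{"fingers":-1,"x":-0.0631,"y":-0.0382,"z":0,"spin":0},{"fingers":-1,"x":-0.0707,"y":-0.0411,"z":0,"spin":0}]' 50
python3 -c "
from h import *
o=get_obs();print(o['ee_pos'],o['force'],o['moment'])"
```

```text
time_s: 14.35
ee_pos: [0.4831, -0.1182, 0.303]
eef_rot: [-1.569, -0.003, -1.778]
force: [-2.0, -9.2, 7.5]
grip_width: 0.0126
[ 0.48307685 -0.11817906  0.30296375] [-1.98121088 -9.21091045  7.50304539] [-2.22806222  0.62785687 -0.01304739]
```

```bash
python3 -m handwheel '[{"fingers":-1,"x":-0.0078,"y":-0.0027,"z":0,"spin":0},{"fingers":-1,"x":-0.0156,"y":-0.0051,"z":0,"spin":0},{"fingers":-1,"x":-0.0236,"y":-0.0073,"z":0,"spin":0},{"fingers":-1,"x":-0.0316,"y":-0.0092,"z":0,"spin":0},{"fingers":-1,"x":-0.0396,"y":-0.0108,"z":0,"spin":0},{"fingers":-1,"x":-0.0478,"y":-0.0121,"z":0,"spin":0},{"fingers":-1,"x":-0.0559,"y":-0.0131,"z":0,"spin":0},{"fingers":-1,"x":-0.0641,"y":-0.0138,"z":0,"spin":0},{"fingers":-1,"x":-0.0723,"y":-0.0143,"z":0,"spin":0},{"fingers":-1,"x":-0.0805,"y":-0.0145,"z":0,"spin":0}]' 50
python3 -c "
from h import *
o=get_obs();print(o['ee_pos'],o['force'],o['moment'])"
```

```text
time_s: 15.35
ee_pos: [0.4997, -0.0381, 0.3165]
eef_rot: [-1.57, -0.0, -1.777]
force: [0.9, -3.9, 1.4]
grip_width: 0.013
[ 0.49970188 -0.03808942  0.31648897] [ 0.91710472 -3.90839509  1.42938723] [-1.01533768 -0.05049503  0.01674663]
```

```bash
python3 -m handwheel '[{"fingers":-1,"x":-0.0082,"y":0.0006,"z":0,"spin":0},{"fingers":-1,"x":-0.0164,"y":0.0013,"z":0,"spin":0},{"fingers":-1,"x":-0.0246,"y":0.0022,"z":0,"spin":0},{"fingers":-1,"x":-0.0328,"y":0.0032,"z":0,"spin":0},{"fingers":-1,"x":-0.0409,"y":0.0045,"z":0,"spin":0},{"fingers":-1,"x":-0.049,"y":0.006,"z":0,"spin":0},{"fingers":-1,"x":-0.057,"y":0.0078,"z":0,"spin":0},{"fingers":-1,"x":-0.065,"y":0.0099,"z":0,"spin":0},{"fingers":-1,"x":-0.0728,"y":0.0123,"z":0,"spin":0},{"fingers":-1,"x":-0.0806,"y":0.015,"z":0,"spin":0}]' 50
python3 - <<'E'
from h import *
o=get_obs();print(o['ee_pos'],o['force'],o['moment'],o['qpos'])
p,d,P,c=look('scene');cv2.imwrite('pics/s4.png',cv2.resize(p[60:270,120:400,::-1],None,fx=2.5,fy=2.5,interpolation=3))
E
```

```text
time_s: 16.35
ee_pos: [0.5162, 0.0412, 0.3008]
eef_rot: [-1.571, 0.0, -1.777]
force: [1.6, -2.6, 0.8]
grip_width: 0.0128
[0.51618895 0.04122646 0.30078639] [ 1.61162787 -2.60411632  0.83149978] [-0.91090697 -0.21290743 -0.01231619] [8.87825652e-03 1.78970601e-01 1.49371179e+00 1.67909191e-04
 1.46890805e+00 1.78599346e+00]
```

View pics/s4.png

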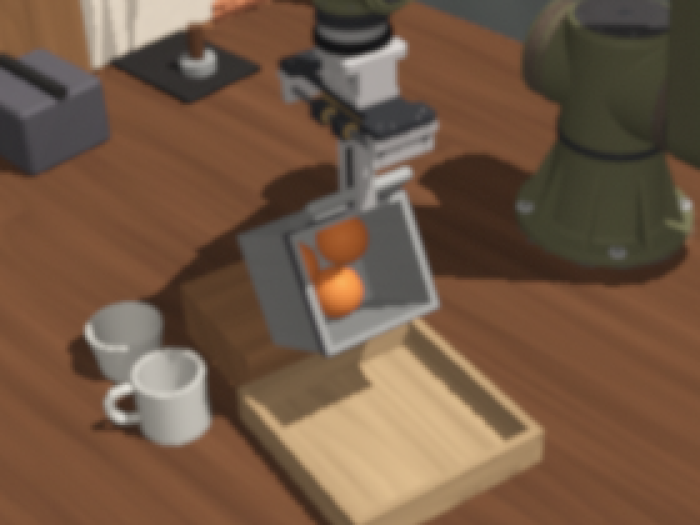

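The tub is rocked about 60°. It pivots on the riser edge near (300,345), the fruit at (340,265) has gathered inside, and the tray is unmoved. I continue to 80°.

```bash
python3 -m handwheel '[{"fingers":-1,"x":-0.0077,"y":0.0029,"z":0,"spin":0},{"fingers":-1,"x":-0.0153,"y":0.0061,"z":0,"spin":0},{"fingers":-1,"x":-0.0227,"y":0.0096,"z":0,"spin":0},{"fingers":-1,"x":-0.0301,"y":0.0133,"z":0,"spin":0},{"fingers":-1,"x":-0.0373,"y":0.0172,"z":0,"spin":0},{"fingers":-1,"x":-0.0443,"y":0.0215,"z":0,"spin":0},{"fingers":-1,"x":-0.0512,"y":0.0259,"z":0,"spin":0},{"fingers":-1,"x":-0.058,"y":0.0306,"z":0,"spin":0},{"fingers":-1,"x":-0.0646,"y":0.0355,"z":0,"spin":0},{"fingers":-1,"x":-0.071,"y":0.0407,"z":0,"spin":0}]' 50
python3 -c "
from h import *
o=get_obs();print(o['ee_pos'],o['force'],o['moment'])"
```

```text
time_s: 17.4
ee_pos: [0.5307, 0.1106, 0.2599]
eef_rot: [-1.571, 0.0, -1.777]
force: [1.9, -1.2, -2.1]
grip_width: 0.0126
[0.53068497 0.1106395  0.25994243] [ 1.93606592 -1.23941138 -2.07964168] [-0.66261686 -0.20908965  0.02624743]
```

```bash
python3 -m handwheel '[{"fingers":-1,"x":-0.0031,"y":0.0027,"z":0,"spin":0},{"fingers":-1,"x":-0.0062,"y":0.0054,"z":0,"spin":0},{"fingers":-1,"x":-0.0093,"y":0.0082,"z":0,"spin":0},{"fingers":-1,"x":-0.0123,"y":0.011,"z":0,"spin":0},{"fingers":-1,"x":-0.0152,"y":0.0139,"z":0,"spin":0},{"fingers":-1,"x":-0.0181,"y":0.0168,"z":0,"spin":0},{"fingers":-1,"x":-0.0209,"y":0.0198,"z":0,"spin":0},{"fingers":-1,"x":-0.0237,"y":0.0228,"z":0,"spin":0},{"fingers":-1,"x":-0.0264,"y":0.0258,"z":0,"spin":0},{"fingers":-1,"x":-0.0291,"y":0.0289,"z":0,"spin":0}]' 50
python3 - <<'E'
from h import *
print(get_obs()['ee_pos'],get_obs()['force'])
f=lambda t:np.array([-(235.6*np.cos(np.radians(130.18-t))+152),180-235.6*np.sin(np.radians(130.18-t))])
for a in (90,100):
    print(a,[tuple(np.round(f(t)-f(a),1).tolist()) for t in range(a+1,a+11,1)])
E
```

```text
time_s: 18.4
ee_pos: [0.5366, 0.1387, 0.2312]
eef_rot: [-1.571, 0.0, -1.777]
force: [2.9, 1.7, -0.5]
grip_width: 0.0125
[0.53662367 0.13873957 0.23124687] [ 2.91080139  1.70748881 -0.53118222]
90 [(-2.6, 3.2), (-5.2, 6.4), (-7.7, 9.6), (-10.2, 12.9), (-12.6, 16.3), (-14.9, 19.6), (-17.2, 23.1), (-19.4, 26.5), (-21.6, 30.0), (-23.7, 33.6)]
100 [(-2.0, 3.6), (-4.0, 7.2), (-5.9, 10.8), (-7.8, 14.5), (-9.5, 18.2), (-11.3, 21.9), (-12.9, 25.7), (-14.5, 29.5), (-16.0, 33.3), (-17.5, 37.2)]
```

```bash
python3 -m handwheel '[{"fingers":-1,"x":-0.0026,"y":0.0032,"z":0,"spin":0},{"fingers":-1,"x":-0.0052,"y":0.0064,"z":0,"spin":0},{"fingers":-1,"x":-0.0077,"y":0.0096,"z":0,"spin":0},{"fingers":-1,"x":-0.0102,"y":0.0129,"z":0,"spin":0},{"fingers":-1,"x":-0.0126,"y":0.0163,"z":0,"spin":0},{"fingers":-1,"x":-0.0149,"y":0.0196,"z":0,"spin":0},{"fingers":-1,"x":-0.0172,"y":0.0231,"z":0,"spin":0},{"fingers":-1,"x":-0.0194,"y":0.0265,"z":0,"spin":0},{"fingers":-1,"x":-0.0216,"y":0.03,"z":0,"spin":0},{"fingers":-1,"x":-0.0237,"y":0.0336,"z":0,"spin":0}]' 50
python3 - <<'E'
from h import *
print(get_obs()['ee_pos'],get_obs()['force'])
p,d,P,c=look('scene');cv2.imwrite('pics/s5.png',cv2.resize(p[60:270,120:400,::-1],None,fx=2.5,fy=2.5,interpolation=3))
E
```

```text
time_s: 19.4
ee_pos: [0.5415, 0.1625, 0.1976]
eef_rot: [-1.571, 0.002, -1.777]
force: [3.9, 4.9, -2.7]
grip_width: 0.0128
[0.54154149 0.16250884 0.19757421] [ 3.91539292  4.88732887 -2.71758923]
```

View pics/s5.png

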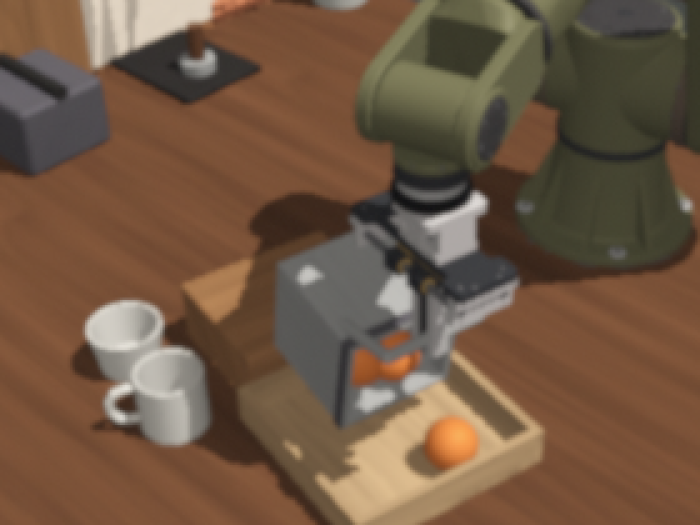

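At 100° one mandarin is in the tray at (452,442), and two are coming out at (385,355). I go on to 109° and hold.

```bash
python3 -m handwheel '[{"fingers":-1,"x":-0.002,"y":0.0036,"z":0,"spin":0},{"fingers":-1,"x":-0.004,"y":0.0072,"z":0,"spin":0},{"fingers":-1,"x":-0.0059,"y":0.0108,"z":0,"spin":0},{"fingers":-1,"x":-0.0078,"y":0.0145,"z":0,"spin":0},{"fingers":-1,"x":-0.0095,"y":0.0182,"z":0,"spin":0},{"fingers":-1,"x":-0.0113,"y":0.0219,"z":0,"spin":0},{"fingers":-1,"x":-0.0129,"y":0.0257,"z":0,"spin":0},{"fingers":-1,"x":-0.0145,"y":0.0295,"z":0,"spin":0},{"fingers":-1,"x":-0.016,"y":0.0333,"z":0,"spin":0},{"fingers":-1,"x":-0.016,"y":0.0333,"z":0,"spin":0}]' 50
python3 -m handwheel '[{"fingers":-1,"x":0,"y":0,"z":0,"spin":0},{"fingers":-1,"x":0,"y":0,"z":0,"spin":0},{"fingers":-1,"x":0,"y":0,"z":0,"spin":0},{"fingers":-1,"x":0,"y":0,"z":0,"spin":0},{"fingers":-1,"x":0,"y":0,"z":0,"spin":0},{"fingers":-1,"x":0,"y":0,"z":0,"spin":0},{"fingers":-1,"x":0,"y":0,"z":0,"spin":0},{"fingers":-1,"x":0,"y":0,"z":0,"spin":0},{"fingers":-1,"x":0,"y":0,"z":0,"spin":0},{"fingers":-1,"x":0,"y":0,"z":0,"spin":0}]' 50
python3 - <<'E'
from h import *
print(get_obs()['ee_pos'],get_obs()['force'])
p,d,P,c=look('scene');cv2.imwrite('pics/s6.png',cv2.resize(p[60:270,120:400,::-1],None,fx=2.5,fy=2.5,interpolation=3))
E
```

```text
time_s: 20.45
ee_pos: [0.5447, 0.178, 0.1642]
eef_rot: [-1.571, 0.001, -1.777]
force: [2.8, 4.9, -0.0]
grip_width: 0.0123
time_s: 21.45
ee_pos: [0.5448, 0.1778, 0.1646]
eef_rot: [-1.57, 0.001, -1.777]
force: [2.6, 5.3, -0.0]
grip_width: 0.0128
[0.54480472 0.17784702 0.16457083] [ 2.59828993e+00  5.32295342e+00 -1.88538948e-03]
```

View pics/s6.png

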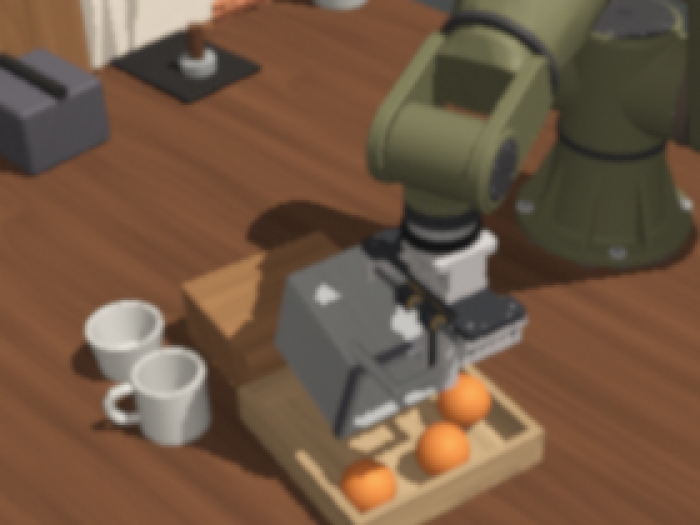

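All three mandarins are in the tray, at (370,485), (443,447) and (465,398). I work out the return arc.

```bash
python3 - <<'E'
from h import *
f=lambda t:np.array([-(235.6*np.cos(np.radians(130.18-t))+152),180-235.6*np.sin(np.radians(130.18-t))])
for a in (109,89,69,49,29):
    print(a,[tuple(np.round(f(t)-f(a),1).tolist()) for t in range(a-2,a-21,-2)])
a=9;print(a,[tuple(np.round(f(t)-f(a),1).tolist()) for t in range(8,-1,-1)])
E
```

```text
109 [(3.1, -7.6), (6.5, -15.1), (10.1, -22.5), (14.0, -29.7), (18.1, -36.9), (22.5, -43.8), (27.1, -50.6), (32.0, -57.3), (37.1, -63.7), (42.4, -70.0)]
89 [(5.5, -6.1), (11.3, -12.0), (17.2, -17.7), (23.3, -23.2), (29.6, -28.4), (36.1, -33.5), (42.8, -38.3), (49.6, -42.9), (56.6, -47.2), (63.7, -51.3)]
69 [(7.3, -3.8), (14.7, -7.4), (22.2, -10.7), (29.8, -13.8), (37.6, -16.6), (45.4, -19.1), (53.3, -21.3), (61.3, -23.3), (69.3, -25.0), (77.4, -26.4)]
49 [(8.1, -1.1), (16.3, -2.0), (24.5, -2.5), (32.8, -2.8), (41.0, -2.7), (49.2, -2.4), (57.4, -1.8), (65.6, -0.9), (73.7, 0.2), (81.8, 1.7)]
29 [(8.0, 1.7), (16.0, 3.7), (23.9, 6.0), (31.7, 8.6), (39.4, 11.4), (47.1, 14.5), (54.6, 17.9), (61.9, 21.5), (69.2, 25.4), (76.3, 29.6)]
9 [(3.5, 2.2), (7.0, 4.4), (10.4, 6.7), (13.8, 9.0), (17.1, 11.4), (20.4, 13.9), (23.7, 16.4), (26.9, 18.9), (30.0, 21.6)]
```

```bash
python3 -m handwheel '[{"fingers":-1,"x":0.0031,"y":-0.0076,"z":0,"spin":0},{"fingers":-1,"x":0.0065,"y":-0.0151,"z":0,"spin":0},{"fingers":-1,"x":0.0101,"y":-0.0225,"z":0,"spin":0},{"fingers":-1,"x":0.014,"y":-0.0297,"z":0,"spin":0},{"fingers":-1,"x":0.0181,"y":-0.0369,"z":0,"spin":0},{"fingers":-1,"x":0.0225,"y":-0.0438,"z":0,"spin":0},{"fingers":-1,"x":0.0271,"y":-0.0506,"z":0,"spin":0},{"fingers":-1,"x":0.032,"y":-0.0573,"z":0,"spin":0},{"fingers":-1,"x":0.0371,"y":-0.0637,"z":0,"spin":0},{"fingers":-1,"x":0.0424,"y":-0.07,"z":0,"spin":0}]' 50
python3 -m handwheel '[{"fingers":-1,"x":0.0055,"y":-0.0061,"z":0,"spin":0},{"fingers":-1,"x":0.0113,"y":-0.012,"z":0,"spin":0},{"fingers":-1,"x":0.0172,"y":-0.0177,"z":0,"spin":0},{"fingers":-1,"x":0.0233,"y":-0.0232,"z":0,"spin":0},{"fingers":-1,"x":0.0296,"y":-0.0284,"z":0,"spin":0},{"fingers":-1,"x":0.0361,"y":-0.0335,"z":0,"spin":0},{"fingers":-1,"x":0.0428,"y":-0.0383,"z":0,"spin":0},{"fingers":-1,"x":0.0496,"y":-0.0429,"z":0,"spin":0},{"fingers":-1,"x":0.0566,"y":-0.0472,"z":0,"spin":0},{"fingers":-1,"x":0.0637,"y":-0.0513,"z":0,"spin":0}]' 50
python3 -c "
from h import *
o=get_obs();print(o['ee_pos'],o['force'],o['moment'])"
```

```text
time_s: 22.5
ee_pos: [0.536, 0.1368, 0.2349]
eef_rot: [-1.571, 0.003, -1.777]
force: [1.5, 7.7, 0.0]
grip_width: 0.0123
time_s: 23.5
ee_pos: [0.5238, 0.0751, 0.2883]
eef_rot: [-1.566, 0.005, -1.776]
force: [3.4, 12.6, 13.0]
grip_width: 0.0126
[0.5238291  0.07505954 0.28827875] [ 3.40482754 12.59119818 12.9689379 ] [ 2.95777523 -0.78780469  0.16038369]
```

```bash
python3 -m handwheel '[{"fingers":-1,"x":0.007,"y":-0.0043,"z":0,"spin":0},{"fingers":-1,"x":0.0142,"y":-0.0084,"z":0,"spin":0},{"fingers":-1,"x":0.0215,"y":-0.0119,"z":0,"spin":0},{"fingers":-1,"x":0.029,"y":-0.0152,"z":0,"spin":0},{"fingers":-1,"x":0.0368,"y":-0.018,"z":0,"spin":0},{"fingers":-1,"x":0.0446,"y":-0.0205,"z":0,"spin":0},{"fingers":-1,"x":0.0525,"y":-0.0227,"z":0,"spin":0},{"fingers":-1,"x":0.0605,"y":-0.0247,"z":0,"spin":0},{"fingers":-1,"x":0.0685,"y":-0.0264,"z":0,"spin":0},{"fingers":-1,"x":0.0766,"y":-0.0278,"z":0,"spin":0}]' 50
python3 -c "
from h import *
o=get_obs();print(o['ee_pos'],o['force'],o['moment'])"
```

```text
time_s: 24.5
ee_pos: [0.5076, -0.0016, 0.3144]
eef_rot: [-1.569, 0.001, -1.777]
force: [3.6, 1.3, 2.9]
grip_width: 0.0129
[ 0.50759821 -0.00160305  0.31441449] [3.60963857 1.31163124 2.92172601] [ 0.73466055 -0.72538488  0.07866716]
```

```bash
python3 -m handwheel '[{"fingers":-1,"x":0.0081,"y":-0.0011,"z":0,"spin":0},{"fingers":-1,"x":0.0163,"y":-0.002,"z":0,"spin":0},{"fingers":-1,"x":0.0245,"y":-0.0025,"z":0,"spin":0},{"fingers":-1,"x":0.0328,"y":-0.0028,"z":0,"spin":0},{"fingers":-1,"x":0.041,"y":-0.0027,"z":0,"spin":0},{"fingers":-1,"x":0.0492,"y":-0.0024,"z":0,"spin":0},{"fingers":-1,"x":0.0574,"y":-0.0018,"z":0,"spin":0},{"fingers":-1,"x":0.0656,"y":-0.0009,"z":0,"spin":0},{"fingers":-1,"x":0.0737,"y":0.0002,"z":0,"spin":0},{"fingers":-1,"x":0.0818,"y":0.0017,"z":0,"spin":0}]' 50
python3 -c "
from h import *
o=get_obs();print(o['ee_pos'],o['force'],o['moment'])"
```

```text
time_s: 25.5
ee_pos: [0.4902, -0.0822, 0.3116]
eef_rot: [-1.571, -0.0, -1.777]
force: [2.8, -2.5, 3.3]
grip_width: 0.0129
[ 0.49018791 -0.08220832  0.31161397] [ 2.81719865 -2.51843056  3.34097332] [ 0.21286613 -0.6193639  -0.06920891]
```

```bash
python3 -m handwheel '[{"fingers":-1,"x":0.008,"y":0.0017,"z":0,"spin":0},{"fingers":-1,"x":0.016,"y":0.0037,"z":0,"spin":0},{"fingers":-1,"x":0.0239,"y":0.006,"z":0,"spin":0},{"fingers":-1,"x":0.0317,"y":0.0086,"z":0,"spin":0},{"fingers":-1,"x":0.0394,"y":0.0114,"z":0,"spin":0},{"fingers":-1,"x":0.0471,"y":0.0145,"z":0,"spin":0},{"fingers":-1,"x":0.0546,"y":0.0179,"z":0,"spin":0},{"fingers":-1,"x":0.0619,"y":0.0215,"z":0,"spin":0},{"fingers":-1,"x":0.0692,"y":0.0254,"z":0,"spin":0},{"fingers":-1,"x":0.0763,"y":0.0296,"z":0,"spin":0}]' 50
python3 -c "
from h import *
o=get_obs();print(o['ee_pos'],o['force'],o['moment'])"
python3 -m handwheel '[{"fingers":-1,"x":0.0035,"y":0.0022,"z":0,"spin":0},{"fingers":-1,"x":0.007,"y":0.0044,"z":0,"spin":0},{"fingers":-1,"x":0.0104,"y":0.0067,"z":0,"spin":0},{"fingers":-1,"x":0.0138,"y":0.009,"z":0,"spin":0},{"fingers":-1,"x":0.0171,"y":0.0114,"z":0,"spin":0},{"fingers":-1,"x":0.0204,"y":0.0139,"z":0,"spin":0},{"fingers":-1,"x":0.0237,"y":0.0164,"z":0,"spin":0},{"fingers":-1,"x":0.0265,"y":0.0185,"z":0,"spin":0},{"fingers":-1,"x":0.0275,"y":0.0195,"z":0,"spin":0},{"fingers":-1,"x":0.0285,"y":0.0205,"z":0,"spin":0}]' 50
python3 - <<'E'
from h import *
o=get_obs();print(o['ee_pos'],o['force'],o['moment'])
p,d,P,c=look('scene');cv2.imwrite('pics/s7.png',cv2.resize(p[60:270,120:400,::-1],None,fx=2.5,fy=2.5,interpolation=3))
E
```

```text
time_s: 26.5
ee_pos: [0.4746, -0.1568, 0.2819]
eef_rot: [-1.571, 0.0, -1.777]
force: [-0.5, -1.1, -0.8]
grip_width: 0.0126
[ 0.47458162 -0.15676896  0.28186022] [-0.46445822 -1.08647153 -0.84411095] [ 0.43643127  0.00283843 -0.01037732]
time_s: 27.5
ee_pos: [0.4689, -0.1843, 0.2617]
eef_rot: [-1.571, -0.0, -1.777]
force: [-3.2, -2.1, -0.3]
grip_width: 0.0128
[ 0.46894204 -0.1842619   0.26174295] [-3.23815348 -2.07919549 -0.34804887] [ 0.11750549  0.53107535 -0.02290729]
```

View pics/s7.png

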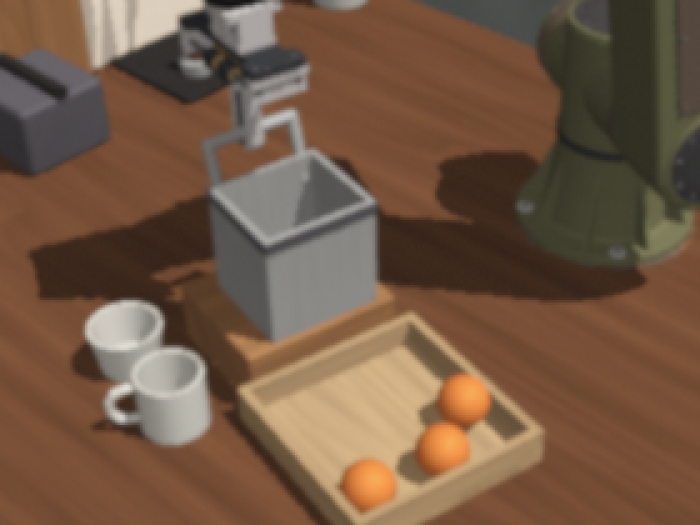

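The tub is back on the riser, less than 1° from flat, with the fruit in the tray. I finish the last bit and check the contact force.

```bash
python3 -m handwheel '[{"fingers":-1,"x":0.0005,"y":0.0004,"z":0,"spin":0},{"fingers":-1,"x":0.001,"y":0.0008,"z":0,"spin":0},{"fingers":-1,"x":0.0015,"y":0.0011,"z":0,"spin":0},{"fingers":-1,"x":0.002,"y":0.0015,"z":0,"spin":0},{"fingers":-1,"x":0.0025,"y":0.0018,"z":0,"spin":0},{"fingers":-1,"x":0.0025,"y":0.0018,"z":0,"spin":0},{"fingers":-1,"x":0.0025,"y":0.0018,"z":0,"spin":0},{"fingers":-1,"x":0.0025,"y":0.0018,"z":0,"spin":0},{"fingers":-1,"x":0.0025,"y":0.0018,"z":0,"spin":0},{"fingers":-1,"x":0.0025,"y":0.0018,"z":0,"spin":0}]' 50
python3 -c "
from h import *
o=get_obs();print(o['ee_pos'],o['force'],o['moment'])"
```

```text
time_s: 28.55
ee_pos: [0.4685, -0.1865, 0.2599]
eef_rot: [-1.571, 0.0, -1.777]
force: [-2.2, -0.2, -3.4]
grip_width: 0.0128
[ 0.46849168 -0.18646341  0.25994399] [-2.18498505 -0.17322158 -3.41832245] [0.58448602 0.30563784 0.05523248]
```

```bash
python3 -m handwheel '[{"fingers":-1,"x":0.0005,"y":0.0005,"z":0,"spin":0},{"fingers":-1,"x":0.001,"y":0.001,"z":0,"spin":0},{"fingers":-1,"x":0.0015,"y":0.0015,"z":0,"spin":0},{"fingers":-1,"x":0.0015,"y":0.002,"z":0,"spin":0},{"fingers":-1,"x":0.0015,"y":0.002,"z":0,"spin":0},{"fingers":-1,"x":0.0015,"y":0.002,"z":0,"spin":0},{"fingers":-1,"x":0.0015,"y":0.002,"z":0,"spin":0},{"fingers":-1,"x":0.0015,"y":0.002,"z":0,"spin":0},{"fingers":-1,"x":0.0015,"y":0.002,"z":0,"spin":0},{"fingers":-1,"x":0.0015,"y":0.002,"z":0,"spin":0}]' 20
python3 -c "
from h import *
o=get_obs();print(o['ee_pos'],o['force'],o['moment'])"
```

```text
time_s: 29.55
ee_pos: [0.4685, -0.1879, 0.2595]
eef_rot: [-1.569, -0.0, -1.777]
force: [-4.8, 1.9, 10.5]
grip_width: 0.0131
[ 0.46846784 -0.18789877  0.25945479] [-4.82666925  1.92775663 10.5490503 ] [ 0.48325964  0.87868194 -0.14452788]
```

The tub is seated. I release the bar and lift.

```bash
python3 -m handwheel '[{"fingers":-0.9,"x":0,"y":-0.001,"z":0,"spin":0},{"fingers":-0.6,"x":0,"y":-0.001,"z":0,"spin":0},{"fingers":-0.3,"x":0,"y":-0.001,"z":0,"spin":0},{"fingers":-0.1,"x":0,"y":-0.001,"z":0,"spin":0},{"fingers":0,"x":0,"y":-0.001,"z":0,"spin":0},{"fingers":0,"x":0,"y":-0.001,"z":0,"spin":0},{"fingers":0,"x":0,"y":-0.01,"z":0,"spin":0},{"fingers":0,"x":0,"y":-0.03,"z":0,"spin":0},{"fingers":0,"x":0,"y":-0.06,"z":0,"spin":0},{"fingers":0,"x":0,"y":-0.1,"z":0,"spin":0}]' 20
python3 -m handwheel '[{"fingers":0,"x":0.03,"y":-0.02,"z":0,"spin":0},{"fingers":0,"x":0.07,"y":-0.02,"z":0,"spin":0},{"fingers":0,"x":0.11,"y":-0.02,"z":0,"spin":0},{"fingers":0,"x":0.15,"y":-0.02,"z":0,"spin":0},{"fingers":0,"x":0.18,"y":-0.02,"z":0,"spin":0},{"fingers":0,"x":0.2,"y":-0.02,"z":0,"spin":0},{"fingers":0,"x":0.2,"y":-0.02,"z":0,"spin":0},{"fingers":0,"x":0.2,"y":-0.02,"z":0,"spin":0},{"fingers":0,"x":0.2,"y":-0.02,"z":0,"spin":0},{"fingers":0,"x":0.2,"y":-0.02,"z":0,"spin":0}]' 20
python3 - <<'E'
from h import *
p,d,P,c=look("top");cv2.imwrite("pics/t8.png",p[:,:,::-1]);Z=P[...,2]
box=(P[...,0]>.3)&(P[...,0]<.75)&(P[...,1]>-.27)&(P[...,1]<.35)
for nm,lo,hi in(("tray",.036,.055),("riser",.07,.09),("rim",.205,.232),("bar",.245,.275),("mugs",.055,.085)):
    m=box&(Z>lo)&(Z<hi);k,l,s,ce=cv2.connectedComponentsWithStats(m.astype(np.uint8))
    for i in range(1,k):
        if s[i,4]>80:print(nm,rect(P,l==i),round(float(np.median(Z[l==i])),4),ce[i].round())
E
```

```text
time_s: 30.55
ee_pos: [0.4678, -0.1878, 0.3588]
eef_rot: [-1.573, 0.001, -1.777]
force: [0.9, -0.2, -0.2]
grip_width: 0.0467
time_s: 31.55
ee_pos: [0.4276, -0.3829, 0.3785]
eef_rot: [-1.57, -0.0, -1.776]
force: [0.9, 0.3, -0.3]
grip_width: 0.0472
tray (array([ 659.1, -237.7]), array([76.1, 47.5]), 53.5, 96) 0.0457 [404. 176.]
tray (array([529.3,  88.4]), array([253.7, 241.6]), 77.88, 1292) 0.0457 [291. 223.]
riser (array([ 487.5, -114.7]), array([168.3, 201. ]), 77.72, 871) 0.0805 [357. 245.]
riser (array([ 488.8, -109. ]), array([108. , 116.6]), 77.75, 1223) 0.0857 [362. 234.]
riser (array([ 482.5, -195.6]), array([  8.2, 101.6]), 78.12, 81) 0.0804 [392. 236.]
rim (array([ 483.2, -104.3]), array([140.4, 146.5]), 77.92, 743) 0.2196 [366. 231.]
bar (array([ 465.3, -182. ]), array([ 19.6, 123. ]), 77.89, 300) 0.2658 [401. 236.]
mugs (array([ 677.8, -116.1]), array([79.7, 95.3]), 21.66, 210) 0.071 [359. 171.]
mugs (array([ 646.9, -227.3]), array([83.6, 84. ]), 59.48, 130) 0.0599 [399. 180.]
mugs (array([624.1, 152.5]), array([50.6, 52. ]), 83.79, 235) 0.0635 [270. 192.]
mugs (array([ 487.6, -114.4]), array([168.3, 201.6]), 77.97, 814) 0.0797 [357. 245.]
mugs (array([531.7, 172.4]), array([52.7, 50.2]), 61.88, 238) 0.0644 [264. 222.]
mugs (array([457.8, 139.1]), array([52.7, 50.1]), 89.02, 243) 0.0633 [276. 247.]
```

View pics/t8.png

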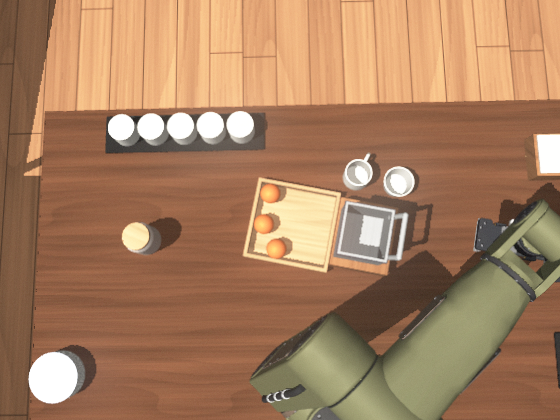

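The top view shows three mandarins in the tray at (271,193), (263,223) and (276,248). The tray is flush with the riser, the tub is upright and empty at (366,232), and the mug, cup and canister have not moved.

```bash
python3 -c "
from station import workorder
print(workorder.hand_in())"
```

```text
the job is handed in; nothing more can be done
None
```

The job is done and handed in at about 31.6 s of robot time.

- **Tray:** I pinched it by its far (+y) wall, turned it square and slid it against the riser until the contact force reached about 17 N.
- **Tub:** I gripped the bar and rocked the tub on its edge to about 109°. All three mandarins rolled into the tray, then I rocked the tub back, seated it and released it.

**Last checks**
- In the last top view, the tray is parallel to the riser within about 0.2° and about 2 mm off the riser's centre line. The tub sits about 6 mm off that line on the same side.
- The tray measured about 207 mm from the riser's origin. Its outline read 3–4 mm too long, so this fits touching at 210 mm.
- The tub stands upright on the riser, and its bar is within about 1 mm of where it started.
- The mug and cup are within about 2 mm of their first positions. I checked the canister by eye only; it looks unmoved.

**One disagreement:** the camera put the bar about 3–4 mm further forward than the gripper felt it. The first grip strained the handle at about 28 N until I eased it.

The largest force I read was that 28 N, but readings came only at the end of each move.

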